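Clamp the snack jar, find which way its cap opens, and hold the cap up

TASK

Open the snack jar that stands in the jar holder: push the holder's jaw in until the jar is fully home against the back wall, then turn the bar on the jaw a quarter turn clockwise to lock it. Then unscrew that jar's cap - nobody remembers which way it is threaded, so try it one way and then the other - and finish still holding the cap, level, lifted at least 5 cm straight off the jar, while the jar stays standing in the locked holder. Leave the spare jar with its cap and everything else on the counter where they are.

Things in the scene. Friction and masses are not known exactly. Their poses are not given: they have to be found in the camera images.
- holder: aluminium jar holder fixed to the counter, no floor. Origin on the counter at the centre of the jar's fully-home place; y runs along the slide, from the jaw towards the back wall. Back wall's inner face at y = +32 mm, side walls' at x = +-33 mm, 40 mm high, 98 mm wide outside; two rails 12 mm high (outer x = +-43 mm) run back to y = -251 mm.
- jaw (a joint): travel of the grey sliding jaw along the holder's +y, m: 0 fully back, 0.045 when it presses the jar home against the back wall (face at y = -32 mm), end of travel 0.048. Starts at 0 to 0.012; friction 6 N, plus a few newtons to push the jar; stays where left. Its face plate is 46 mm high.
- latch (a joint): turn of the black bar on top of the jaw, rad: 0 with the bar across the slide (along the holder's x), 1.57 (end stop) with the bar in line with the slide = locked. It grows clockwise seen from above, starts at 0 to 0.15, light friction (0.06 N m), stays where it is left.
- latch_grip (a point): grip point on the upright black bar, on its vertical turning axis, 70 mm above the counter, 75 mm behind the jaw's face (holder x = 0, y = jaw - 0.152 m). Bar 56 mm long, 14 mm thick, from 46 to 80 mm above the counter; x along the bar, z up. Gripped, it serves to push the jaw and to turn.
- jar_a: one of two identical loose glass jars (0.4 kg): square body 64 x 64 mm, 58 mm high, round neck to 85 mm. Origin under its centre, z up. One stands in the holder (origin within 25 mm of the holder's), squared up with it but 10 to 18 mm short of the back wall; the other is the spare, about 0.18 m off. Which is which varies.
- jar_b: same as jar_a: one of two identical loose glass jars (0.4 kg): square body 64 x 64 mm, 58 mm high, round neck to 85 mm. Origin under its centre, z up. One stands in the holder (origin within 25 mm of the holder's), squared up with it but 10 to 18 mm short of the back wall; the other is the spare, about 0.18 m off. Which is which varies.
- cap_a: twist cap of jar_a: white, round, ribbed, 60 mm diameter, 34 mm high, 50 g, flat solid top 16 mm thick to grip. Origin under its centre; closed, it is 67 mm (its top 101 mm) above the jar's underside. One jar opens anticlockwise, the other clockwise; nothing outside shows which. Wrong way: a hard stop within 0.2 rad. Right way: goes easily; 0.75 to 2.2 rad from closed it lifts straight off.
- cap_b: the cap of jar_b, the same as cap_a in every measure but of the other hand. Until it has been turned 0.75 rad the right way a cap stays hooked to its jar, with 2 mm of play, and pulling up would lift the jar with it.
- lunchbox: bystander: blue lunchbox 130 x 190 x 60 mm with its flap lid standing open on the far rim, fixed; origin at the centre of the underside
- spoon: bystander: steel spoon 170 mm long, lying flat on the robot's side of the holder; its x runs along it
- fork: bystander: green plastic fork about 165 mm long, 5 mm thick, lying flat; origin near its middle, x along it
- snack_low: bystander: lower of two stacked round glass jars, 70 mm diameter, 57 mm high; origin under its centre
- snack_top: bystander: upper of the two stacked round jars, the same size
- muffin_cup: bystander: red muffin cup, 68 mm across the rim, 32 mm high, standing beyond the holder; origin under its centre
There are look-alikes about, which are no part of the job. What is shaped like the cap_b but green or purple is not meant.

How it is judged:
By the outcome, as a careful person would: the job done as asked, in the order asked, and still so for the second after the job is handed in, while the arm keeps its last pose, push and grip.
It also fails if it takes over 53 s, if anything falls off the work surface, if the arm or the gripper's body presses on something with over 40 N, if the wrist force passes 120 N, or if a joint passes its speed limit or range.

ROBOT

A 7-joint arm with a two-finger parallel gripper is mounted at the origin on the work surface. World frame = base frame: x ahead of the robot, y to its left, z up, the work surface at z = 0. Lengths are in m, angles in rad, forces in N, time in s.
With the tool pointing down it reaches from about 0.4 to 0.9 m from the base axis. Payload 5.5 kg.
Tool frame: the origin (TCP) lies midway between the tips of the shut fingers; the grasp point (between the pads) lies 19 mm behind it (manip.grip_depth is the distance from the TCP to the grasp point, in m); z points along the fingers, y is the line along which they close (so a half turn about z gives the same grasp; the last joint's range is limited). The gripper opens to 92 mm and grips with 3 to 60 N. Pads are 19 mm wide; open, the fingers measure 130 mm over their backs; the gripper's body (75 mm by 190 mm) begins 47 mm behind the grasp point.
Start: joints at [-0.932, 0.501, -0.427, 1.55, 0.221, 1.138, -0.21], TCP at [0.239, 0.605, 0.227] pointing down, gripper open.
Joint ranges: [-2.88, 2.88], [-0.31, 2.03], [-1.54, 1.56], [0.2, 2.42], [-1.41, 4.55], [0.19, 2.02], [-2.57, 2.57]. Speed limits (rad/s): [2.57, 2.57, 3.14, 3.14, 3.14, 3.14, 3.14].

INTERFACE

Orientations are given as a unit quaternion [x, y, z, w].
In Python, from bench import manip, effector, viewer gives the robot as it stands. Calls block until the motion is done:
- manip.move_pose(position, orientation): joint-space move of the TCP to a pose.
- manip.servo_line(position, ori=None, vel=0.15): straight line of the TCP; ori=None keeps the orientation; vel is the mean speed in m/s.
- manip.movej(angles): joint-space move.
- effector.open_jaws() and effector.close(f_grip=None): open the fingers fully, or close them until they stop; f_grip is the grip in N (None keeps the last).
- manip.sleep(seconds).
- manip.solve_ik(position, orientation): joint angles nearest the present ones, or None.
- viewer.get_image(name): name is "scene" or "top" or "wrist"; returns the picture (400x640x3 uint8, red, green, blue); there is no depth.
- viewer.get_calibration(name): a dict with "vfov" (degrees; the focal length in pixels is half the picture's height over the tangent of half this angle, whatever the lens; pixels are square), "cx", "cy" (the principal point, pixels), "dist_coeffs" ([k1, k2, p1, p2, k3] as OpenCV has them; the pictures are not rectified), "eye" and "attitude" of the camera in the world. Camera axes: x right, y down, z forward; pixel columns grow to the right and rows downward; lengths in m; the calibration is good to about 2 mm. A picture is of the moment at which its call begins: read the wrist's pose just before it. get_calibration takes no time and is no camera call; for the wrist camera it gives the pose at the moment of the call.
A pose or a line that the arm cannot do raises manip.PlanningError and nothing moves.
- manip.hand_in(): hands the job in; it is judged then, once.
Readings, each from a call of its own:
- manip.current_clock(): time.
- manip.current_q(): joint angles.
- manip.current_joint_velocities(): joint speeds.
- manip.current_tau(): joint torques, N m.
- manip.current_tool_pos(): TCP position.
- manip.current_tcp_rot(): TCP orientation.
- manip.current_force(): force on the tool from outside, world axes, zero at the start.
- manip.current_wrist_torque(): the same for the moment, N m.
- manip.current_finger_gap(): finger opening in m.
- manip.current_gripper_force(): force on a finger pad.
Only numpy, scipy, OpenCV 4.12 (cv2) and the standard library are available. Lean on these libraries where they do the work, as an engineer would, in place of code of your own. Each camera call takes 0.05 s, during which the arm holds its last target. There are 200 camera calls.

## Working session

There is one attempt and no reset: what is moved stays moved. The work goes in short steps, each a Python script; the robot and the scene stay as the last script left them, time stands still between calls to the robot, and variables do not carry over. Pictures are saved under pics/ and viewed, at most 10 in all, crops included, and the job is handed in when it is done.

```bash
mkdir -p pics; ls; python3 - <<'E'
from bench import manip, effector, viewer
import cv2, numpy as np
for n in ["scene","top"]:
    cv2.imwrite(f"pics/{n}0.png",viewer.get_image(n)[...,::-1])
    c=viewer.get_calibration(n);print(n,c)
print(manip.current_clock(), manip.current_tcp_rot(), viewer.get_calibration("wrist"))
E
```

```text
pics
scene {'vfov': 49.9633173327101, 'cx': 319.98062496724964, 'cy': 192.88277483767973, 'dist_coeffs': array([-0.11460646,  0.        ,  0.        ,  0.        ,  0.        ]), 'eye': array([1.22775333, 0.49134354, 0.76356391]), 'attitude': array([ 0.42006833,  0.80143003, -0.371832  , -0.20734867])}
top {'vfov': 52.60724637408896, 'cx': 313.04687138230054, 'cy': 198.24623337774213, 'dist_coeffs': array([-0.02229114,  0.        ,  0.        ,  0.        ,  0.        ]), 'eye': array([0.40733416, 0.02722275, 1.15370612]), 'attitude': array([-0.70107592,  0.70980321, -0.05219795,  0.04412856])}
0.1 [ 1.86759795e-01  9.82405186e-01 -8.84755318e-04 -2.14458518e-04] {'vfov': 64.31807646839519, 'cx': 316.34182083813903, 'cy': 198.28500013414254, 'dist_coeffs': array([-0.0130706,  0.       ,  0.       ,  0.       ,  0.       ]), 'eye': array([0.16182844, 0.63396908, 0.38328057]), 'attitude': array([0.81717549, 0.55612212, 0.0841238 , 0.12599839])}
```

View pics/scene0.png

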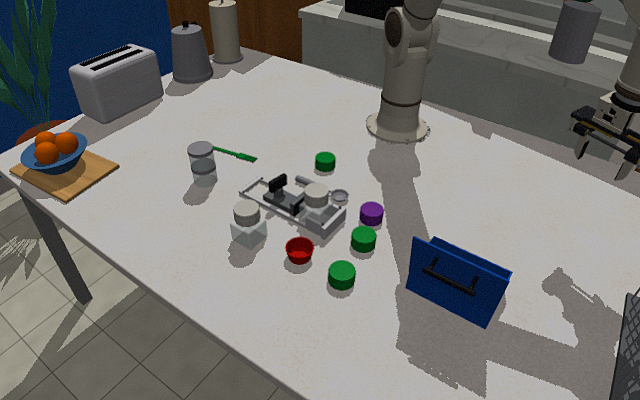

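View pics/top0.png

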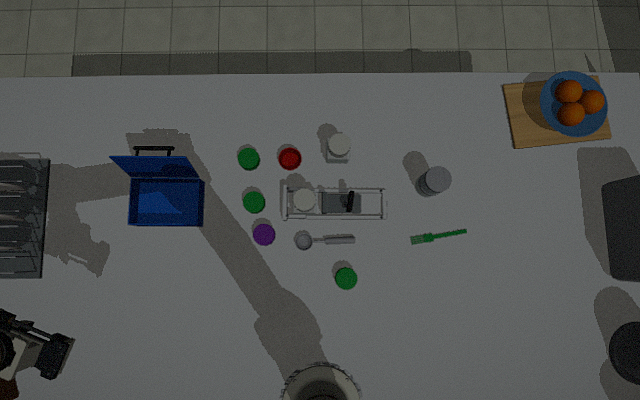

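The top view shows the holder with its back wall at the left (285,203) and rails to the right (385,203). The holder jar's white cap is at (304,200) and the black bar at (351,201). The spare's white cap is at (339,145), outside the holder. The green and purple caps are look-alikes. Next I'll take a close wrist view from above the holder.

```bash
cat > h.py <<'E'
from bench import manip, effector, viewer
import cv2, numpy as np
from scipy.spatial.transform import Rotation as R
def down(yaw): return (R.from_euler('z',yaw)*R.from_euler('x',np.pi)).as_quat()  # tool x at world yaw
def K(c):
    f=200/np.tan(np.radians(c['vfov']/2)); return np.array([[f,0,c['cx']],[0,f,c['cy']],[0,0,1]])
def ray(c,uv,z):
    p=cv2.undistortPoints(np.array([[uv]],float),K(c),c['dist_coeffs'])[0,0]
    d=R.from_quat(c['attitude']).apply([*p,1]); e=np.array(c['eye']); return (e+d*(z-e[2])/d[2]).round(4)
def proj(c,P):
    r=R.from_quat(c['attitude']).inv(); rv=r.as_rotvec(); t=r.apply(-np.array(c['eye']))
    return cv2.projectPoints(np.atleast_2d(np.array(P,float)),rv,t,K(c),c['dist_coeffs'])[0][:,0]
E
python3 - <<'E'
from h import *
c=viewer.get_calibration("top")
for n,u,z in [("cap",(304,200),.1),("bar",(351,201),.08),("spare",(339,145),.1),("backL",(285,203),.04),("railend",(385,203),.012)]: print(n,ray(c,u,z))
q=manip.current_tcp_rot(); T=R.from_quat(q); w=viewer.get_calibration("wrist")
print("cam in tool",T.inv().apply(w['eye']-manip.current_tool_pos()),(T.inv()*R.from_quat(w['attitude'])).as_matrix().round(2))
m=ray(c,(328,201),.08); print(m)
for yaw in (0,np.pi/2,-np.pi/2,np.pi): print(yaw, manip.solve_ik([m[0],m[1],.33],down(yaw)))
E
```

```text
cap [0.5474 0.038  0.1   ]
bar [ 0.5459 -0.0876  0.08  ]
spare [ 0.695  -0.0572  0.1   ]
backL [0.5476 0.0914 0.04  ]
railend [ 0.5478 -0.1918  0.012 ]
cam in tool [ 0.08217365 -0.00050695 -0.15751016] [[-0.   -0.95 -0.3 ]
 [ 1.   -0.   -0.  ]
 [ 0.   -0.3   0.95]]
[ 0.5466 -0.026   0.08  ]
0 [-0.20988438  0.1991547   0.244117    1.69992843 -0.0504327   1.24864823
 -1.52522536]
1.5707963267948966 [-0.10984338  0.19771957  0.12670418  1.69658997 -0.02616915  1.24893035
  0.02269779]
-1.5707963267948966 [-1.02359574  0.64000486  1.53880556  1.72092474 -0.64692093  1.43149439
 -2.52976796]
3.141592653589793 [ 0.0320797   0.19974351 -0.03935874  1.69177227  0.00822662  1.25023761
  1.56170682]
```

```bash
python3 - <<'E'
from h import *
manip.move_pose([.61,-.04,.25],down(np.pi))
manip.sleep(.2)
c=viewer.get_calibration("wrist"); im=viewer.get_image("wrist"); np.save("w1.npy",im); import pickle; pickle.dump(c,open("w1.pkl","wb"))
print(manip.current_clock(),manip.current_q().round(3) if hasattr(manip.current_q(),'round') else manip.current_q())
cv2.imwrite("pics/w1.png",im[...,::-1])
E
```

```text
2.9833 [ 0.102  0.38  -0.106  1.637  0.043  1.127  1.557]
```

View pics/w1.png

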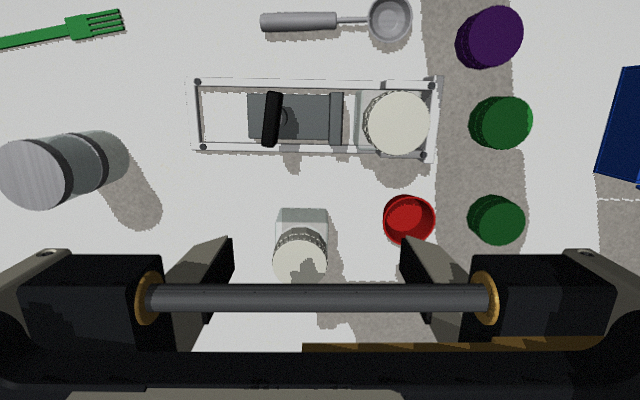

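The holder fills (195–437, 77–160). The jar inside it carries the white cap at (397,122), with the black bar at (272,118). The spare's white cap is at (300,252). The green caps (500,122) and (496,220) and the purple one (489,37) are look-alikes. Only the white cap at (397,122) is inside the holder, so I'll enlarge it to confirm and measure.

```bash
python3 - <<'E'
import cv2,numpy as np
im=np.load("w1.npy")[65:171,185:450]
cv2.imwrite("pics/w1c.png",cv2.resize(im,None,fx=3,fy=3,interpolation=cv2.INTER_CUBIC)[...,::-1])
E
```

```text
(no output)
```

View pics/w1c.png

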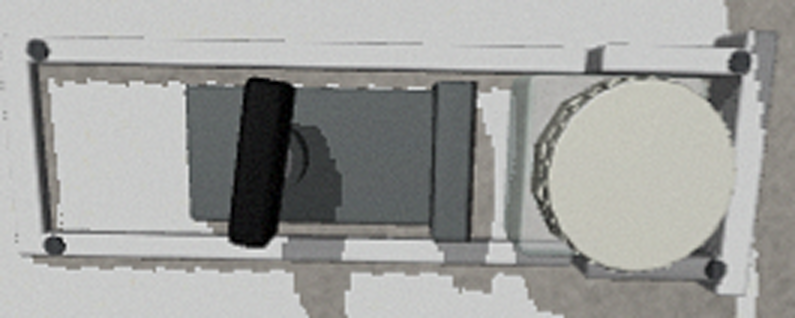

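The crop confirms a white cap at full-picture (399,123) on the glass jar inside the rails. The bar is centred at about (271,119).

```bash
python3 - <<'E'
from h import *
import pickle
c=pickle.load(open("w1.pkl","rb"))
f=lambda u,v,z: ray(c,(185+u/3-.33,65+v/3-.33),z)
for n,u,v,z in [("cap",643,174,.101),("bar",259,161,.08),("barA",268,80,.08),("barB",250,242,.08),
 ("railU1",35,36,.012),("railU2",590,46,.012),("railD1",35,256,.012),("railD2",570,266,.012),("endU",20,36,.012),("endD",20,255,.012),
 ("faceU",475,83,.046),("faceD",469,241,.046)]: print(n,f(u,v,z))
E
```

```text
cap [0.5492 0.0381 0.101 ]
bar [ 0.5466 -0.0851  0.08  ]
barA [ 0.5209 -0.0811  0.08  ]
barB [ 0.5735 -0.0893  0.08  ]
railU1 [ 0.503  -0.1799  0.012 ]
railU2 [0.5067 0.0362 0.012 ]
railD1 [ 0.5888 -0.1893  0.012 ]
railD2 [0.5928 0.0331 0.012 ]
endU [ 0.503  -0.1858  0.012 ]
endD [ 0.5884 -0.1955  0.012 ]
faceU [ 0.5211 -0.011   0.046 ]
faceD [ 0.5778 -0.0118  0.046 ]
```

```bash
python3 - <<'E'
from h import *
o=down(np.pi-.155)
manip.move_pose([.5466,-.0858,.14],o)
manip.servo_line([.5466,-.0858,.052],vel=.12)
print(manip.current_force())
effector.close(f_grip=35)
print("gap",manip.current_finger_gap(),manip.current_force())
p0=np.array(manip.current_tool_pos()); d=np.array([.0177,1,0]); F0=np.array(manip.current_force())
s=0
for k in range(40):
    s+=.004 if s<.026 else .0012
    manip.servo_line(p0+d*s,vel=.05)
    f=np.array(manip.current_force()); p=np.array(manip.current_tool_pos())
    print(round(s,4),p.round(4),f.round(1))
    if abs(f[1]-F0[1])>26 or s>.05: break
print(manip.current_clock(),manip.current_wrist_torque(),manip.current_finger_gap())
E
```

```text
[ 0.01660932 -0.65060865 -0.27874902]
gap 0.013813517021493199 [-0.01460918  0.57227917  0.28196237]
0.004 [ 0.5466 -0.0832  0.052 ] [ 0.3 -4.6 -0.8]
0.008 [ 0.5467 -0.0791  0.052 ] [ 0.4 -5.4 -1. ]
0.012 [ 0.5468 -0.0749  0.052 ] [-0.  -5.4  0.6]
0.016 [ 0.5468 -0.0708  0.052 ] [ 0.3 -5.6 -0.7]
0.02 [ 0.5469 -0.0673  0.052 ] [-0.3 -6.1 -0.6]
0.024 [ 0.547  -0.0641  0.052 ] [ 0.9 -7.1 -0.3]
0.028 [ 0.5471 -0.0603  0.052 ] [ 0.8 -7.4 -2.2]
0.0292 [ 0.5471 -0.0595  0.052 ] [ 0.3 -8.3 -0.7]
0.0304 [ 0.5471 -0.0584  0.052 ] [ 0.4 -8.8 -1.1]
0.0316 [ 0.5471 -0.0573  0.052 ] [-0.5 -9.1 -1.6]
0.0328 [ 0.5471 -0.0561  0.052 ] [ 0.1 -9.  -1. ]
0.034 [ 0.5472 -0.0549  0.052 ] [ 0.8 -9.3 -1.6]
0.0352 [ 0.5472 -0.0537  0.052 ] [ 0.4 -8.6 -0.3]
0.0364 [ 0.5472 -0.0525  0.052 ] [ 0.3 -8.7 -0.9]
0.0376 [ 0.5472 -0.0513  0.052 ] [ 0.4 -8.5 -0.8]
0.0388 [ 0.5472 -0.051   0.052 ] [ -0.9 -11.   -0.9]
0.04 [ 0.5473 -0.051   0.0521] [ -0.  -13.   -0.7]
0.0412 [ 0.5472 -0.051   0.052 ] [  0.5 -16.6  -2.1]
0.0424 [ 0.5472 -0.0509  0.052 ] [  1.2 -18.4  -1.1]
0.0436 [ 0.5472 -0.0509  0.0521] [  0.4 -19.9  -0.9]
0.0448 [ 0.5473 -0.0508  0.0521] [ -0.  -21.3  -1.1]
0.046 [ 0.5472 -0.0508  0.0521] [  0.1 -25.2  -1.9]
0.0472 [ 0.5472 -0.0508  0.0521] [  0.4 -26.8  -2.3]
11.4 [-5.74229847 -0.14608327 -0.01433786] 0.013782635608669467
```

```bash
python3 - <<'E'
from h import *
P=[.5472,-.0495,.052]
manip.servo_line(P,vel=.05)
for y in np.linspace(np.pi-.155,1.553-.05,7)[1:]:
    manip.move_pose(P,down(y))
    r=R.from_quat(manip.current_tcp_rot()).apply([1,0,0])
    print(round(y,3),np.arctan2(r[1],r[0]).round(3),np.round(manip.current_wrist_torque(),2),np.round(manip.current_force(),1))
r=np.array(manip.current_tool_pos());print(r,manip.current_finger_gap(),manip.current_clock(),np.round(manip.current_q(),2))
E
```

```text
2.739 2.739 [-1.6  -0.16 -0.12] [ 0.6 -6.9 -1. ]
2.492 2.492 [-1.37 -0.34 -0.1 ] [ 2.1 -5.6 -1.9]
2.245 2.245 [-1.27 -0.56 -0.04] [ 2.3 -5.4 -2.3]
1.998 1.998 [-1.16 -0.72 -0.05] [ 3.6 -4.6 -4.5]
1.75 1.751 [-1.16 -1.04 -0.04] [ 5.7 -4.1 -4.9]
1.503 1.506 [-1.12 -1.18  0.6 ] [ 6.3 -5.  -6.8]
[ 0.54973428 -0.04878259  0.05208734] 0.01388742732449691 13.6333 [-0.21  0.55  0.31  1.95 -0.26  0.68  0.19]
```

```bash
python3 - <<'E'
from h import *
effector.open_jaws()
manip.servo_line([.5497,-.0488,.15],vel=.2)
manip.move_pose([.55,-.035,.23],down(1.553)); manip.sleep(.15)
c=viewer.get_calibration("wrist"); im=viewer.get_image("wrist"); np.save("w2.npy",im)
print(manip.current_clock(),np.round(manip.current_q(),2))
for n,P in dict(cap=[.5516,.056,.101],cap2=[.55,.056,.101],bar=[.5497,-.051,.08]).items(): print(n,proj(c,P))
import pickle; pickle.dump(c,open("w2.pkl","wb"))
cv2.imwrite("pics/w2.png",cv2.resize(im[0:300,140:500],None,fx=2,fy=2)[...,::-1])
E
```

```text
16.1833 [-0.3   0.3   0.38  1.82 -0.13  1.04  0.11]
cap [[320.10740308  85.82791096]]
cap2 [[318.21176941  85.86510563]]
bar [[319.68083005 199.10142393]]
```

View pics/w2.png

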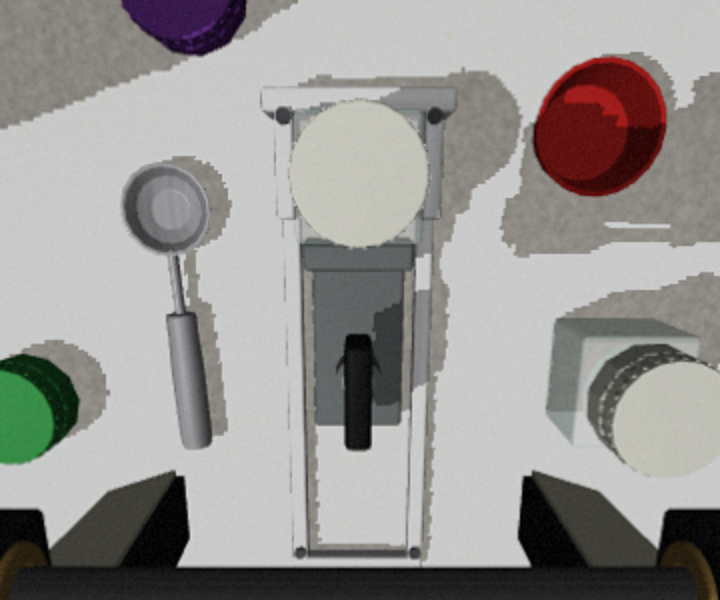

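The bar at (358,392) in the crop now lies in line with the slide, so it is locked. The jar is home, with its cap at (360,173), which is where I predicted it. Next I'll grip the cap and try it anticlockwise, then clockwise.

```bash
python3 - <<'E'
from h import *
P=[.5512,.056,.0745]; Y=1.553
manip.move_pose([.5512,.056,.15],down(Y))
manip.servo_line(P,vel=.12)
effector.close(f_grip=35)
t0=np.array(manip.current_wrist_torque()); print("gap",manip.current_finger_gap(),t0.round(2),np.round(manip.current_force(),1))
P=[*np.array(manip.current_tool_pos())[:2],P[2]]; print(P)
def turn(a0,a1,step):
    for a in np.arange(1,int(abs(a1-a0)/step+1.01))*step*np.sign(a1-a0)+a0:
        manip.move_pose(P,down(Y+a))
        t=np.array(manip.current_wrist_torque())-t0
        print(round(a,2),t.round(2),np.round(manip.current_force(),1),round(manip.current_clock(),1))
        if abs(t[2])>.35: return a,True
    return a,False
a,hit=turn(0,.32,.08)
open("state.txt","w").write(repr((P,Y,float(a),hit,list(map(float,t0)))))
print(a,hit)
E
```

```text
gap 0.05974875792926498 [-0.03  0.09  0.05] [ 0.1 -0.3  3.4]
[np.float64(0.5513840172981441), np.float64(0.05610481782549637), 0.0745]
0.08 [-0.08  0.01  0.  ] [ 0.3 -0.9  2.3] 18.4
0.16 [ 0.03 -0.02 -0.26] [-0.8 -0.1  4.2] 18.6
0.24 [-0.41  0.07 -1.  ] [ 0.2 -2.6  4.9] 18.9
0.24 True
```

Anticlockwise hit a hard stop at about 0.15 rad, so I'll turn clockwise.

```bash
python3 - <<'E'
from h import *
P,Y,a,hit,t0=eval(open("state.txt").read().replace("np.float64",""))
for a in (0.1,-.15,-.4,-.65,-.9,-1.15,-1.35):
    manip.move_pose(P,down(Y+a))
    t=np.array(manip.current_wrist_torque())-t0
    print(a,t.round(2),np.round(manip.current_force(),1),round(manip.current_clock(),1),round(manip.current_q()[6],2))
    if abs(t[2])>.4: print("STOP");break
else:
    P=list(P)
    for z in (.0765,.0785,.0815,.09):
        manip.servo_line([P[0],P[1],z],vel=.03)
        f=manip.current_force(); print(z,np.round(f,1),np.round(manip.current_tool_pos(),4))
        if f[2]<-4: print("HOOKED"); break
print(manip.current_clock(),manip.current_finger_gap())
E
```

```text
0.1 [-0.3  -0.08 -0.09] [-0.3 -1.4  4.6] 19.1 0.1
-0.15 [ 0.   -0.17 -0.02] [0.  0.6 4.9] 19.4 -0.11
-0.4 [-0.03 -0.13 -0.15] [0.5 1.1 4.3] 19.8 -0.32
-0.65 [-0.04 -0.06 -0.13] [ 0.9 -0.1  4.9] 20.1 -0.53
-0.9 [-0.1  -0.18 -0.06] [0.3 0.6 5.2] 20.4 -0.73
-1.15 [-0.04 -0.   -0.13] [0.3 0.3 5. ] 20.7 -0.94
-1.35 [-0.07 -0.13 -0.09] [1.2 0.1 5.7] 21.0 -1.11
0.0765 [ 2.  -0.4  0.6] [0.5511 0.0559 0.0762]
0.0785 [ 1.1  0.1 -1. ] [0.551  0.0559 0.0783]
0.0815 [ 0.2 -1.   0.3] [0.5514 0.056  0.0817]
0.09 [1.2 0.1 0.5] [0.5517 0.0565 0.0904]
22.175 0.05976672639505189
```

It came free with no hooking force. I'll lift it straight up and check.

```bash
python3 - <<'E'
from h import *
p=manip.current_tool_pos()
manip.servo_line([.5514,.0561,.175],vel=.08); manip.sleep(.3)
print(np.round(manip.current_tool_pos(),4),np.round(manip.current_force(),1),manip.current_finger_gap(),manip.current_clock(),manip.current_tcp_rot())
s=viewer.get_image("scene"); w=viewer.get_image("wrist")
a=cv2.resize(s[140:280,210:400],None,fx=3,fy=3); b=cv2.resize(w,(220,138))
cv2.imwrite("pics/f.png",a[...,::-1])
E
```

```text
[0.5512 0.056  0.1747] [ 0.2 -0.  -0.8] 0.059346075751160396 23.6917 [ 9.94861442e-01  1.01245375e-01 -2.61008577e-04  1.27418634e-04]
```

View pics/f.png

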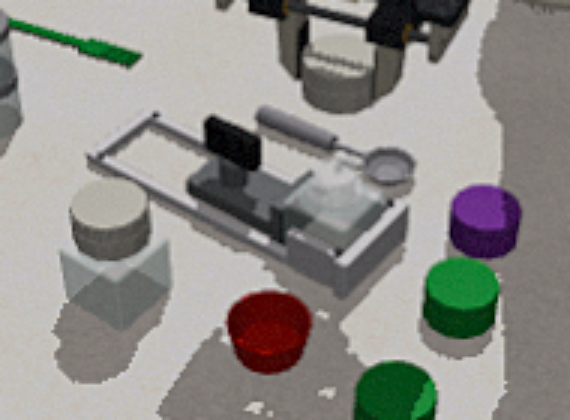

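The gripper holds the cap level at (340,75). The open jar stands in the locked holder at (335,195), the bar is in line, and the spare at (115,250) is untouched.

```bash
python3 -c "
from bench import manip
print(manip.hand_in())"
```

```text
the job is handed in; nothing more can be done
None
```

The job is handed in at about 24 s: jar pushed home, bar locked, and the cap unscrewed clockwise (anticlockwise hit a stop) and held level about 10 cm above the jar; the last picture shows the jar standing in the locked holder and the spare in place.

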